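# Put the pipette away on the carousel

### The arm

A 7-joint arm with a two-finger parallel gripper is mounted at the origin on the work surface. World frame = base frame: x ahead of the robot, y to its left, z up, the work surface at z = 0. Lengths are in mm, angles in rad, forces in N, time in s.
With the tool pointing down it reaches from about 425 to 825 mm from the base axis. Payload 3.6 kg.
Tool frame: the origin (TCP) lies midway between the tips of the shut fingers; the grasp point (between the pads) lies 19 mm behind it (grip_depth is the distance from the TCP to the grasp point, in mm); x points along the fingers, y is the direction in which the jaws open and shut, and the axes are right-handed (so a half turn about x gives the same grasp; the last joint's range is limited). The gripper opens to 93 mm and grips with 3 to 60 N. Pads are 15 mm wide; open, the fingers measure 128 mm over their backs; the gripper's body (75 mm by 188 mm) begins 65 mm behind the grasp point.
Start: joints at [-1.315, 0.615, -0.013, 1.423, 0.008, 1.103, -0.04], TCP at [181.346, 624.16, 218.64] pointing down, gripper open.
Joint ranges: [-3.12, 3.12], [-0.3, 2.06], [-1.34, 1.32], [0.26, 2.42], [-1.36, 4.5], [0.01, 1.98], [-2.84, 2.84]. Speed limits (rad/s): [2.79, 2.79, 3.14, 3.14, 3.14, 3.14, 3.14].

### API

Orientations are given as a unit quaternion [x, y, z, w].
In Python, from workcell import * gives the robot as it stands.
- The arm moves only by the tool apply_moves, never from a script. Its argument "motion" is a list of rows, each a list of 5 numbers: the shift along the tool's x, y, z in m, then the turn about the tool's x in rad, then the opening, from 0 (shut) to 1 (fully open). In form: [[tx, ty, tz, yaw, hand], ...]. A call has 1 to 12 rows; each row shifts and turns the pose as measured when the row begins, along the tool's axes as they then stand; what a row does not reach is not made up. A row lasts 1/10 s, in which the tool goes at most 50 mm and 8.59 degrees, less where a joint would pass 70% of its speed; a pose out of reach is approached as far as the arm can. A call is refused whole if a number of a shift passes 0.05 or a number of a turn 0.15, either way. A call with a gripper value outside its range is refused whole. The fingers move at their own pace and stop on an object; "newtons" is the grip in N (left out, the last holds). Time passes only in rows, so rows that do not move let the fingers close. It gives the time, the measured TCP pose, the force and the opening at its end, in the units of the state.
- observe(): the state, without advancing time (a new reading comes with each control period).
- get_image(name): name is "scene" or "top" or "wrist"; returns a dict with "frame" (420x560x3 uint8, red, green, blue), "z_map" (420x560 float32, mm along the optical axis (not along the pixel's ray), 0 where there is no reading), "intrinsics" (3x3 intrinsics, pixels), "R" (3x3) and "t" (3): a world point X has camera coordinates R X + t. Camera axes: x right, y down, z forward; pixel columns grow to the right and rows downward; lengths in mm; the calibration is good to about 2 mm. A picture is of the moment at which its call begins.
- close_job(): hands the job in, once; it reports no verdict.
The state is a dict: "clock": time; "q": joint angles; "dq": joint speeds; "effort": joint torques, N m; "eef_pos": TCP position; "orientation": TCP orientation; "contact_force": force on the tool from outside, world axes, zero at the start; "moment": the same for the moment, N m; "opening": finger opening in mm.
Only numpy, scipy, OpenCV 4.12 (cv2) and the standard library are available. Lean on these libraries where they do the work, as an engineer would, in place of code of your own. Each camera call takes 0.05 s, during which the arm holds its last target. There are 200 camera calls.

### The job

Turn the pipette carousel until its one empty hanger faces the robot's side of the bench, then take the pipette out of the white parking block and hang it upright on that hanger, its neck in the fork and its head seated behind the fork's front lips. The empty hanger may sit a little higher or lower than the others: ease the pipette down until you feel the hanger take it, without pressing hard, and only then let go, so that it never drops. Keep the other pipettes hanging and leave the bottle and the beaker where they stand.

Things in the scene. Friction and masses are not known exactly. Their poses are not given: they have to be found in the camera images.
- stand: Fixed foot and column of the pipette carousel: grey disc 180 mm across, 18 mm high, aluminium column 22 mm across. Origin: centre of the disc's underside, on the bench. Its x points away from the robot: the robot's side of the bench is -x.
- carousel: Turning head on the column. Origin on the turning axis at bench height, z up. Turns about z both ways without stops, against about 0.1 N m of friction, and stays where left. Four equal grey hangers stick out at right angles, 135 mm long from the axis, tops of the forks nominally at 205 mm. The one along this frame's -x is empty; pipettes hang on those along +x, +y and -y.
- knob (a point): Centre of the black round knob on top of the turning head, 38 mm across, 28 mm high (240 to 268 mm above the bench), point at 254 mm. Turning it turns the head. Below it only an 18 mm stem down to 222 mm, where the hub (44 mm across) begins.
- free_place (a point): Nominal seat of the empty hanger, where the pipette's axis and the underside of its head belong: 95 mm from the turning axis along the head's -x, 205 mm above the bench. This hanger was pushed onto the hub by hand: its fork truly sits up to 12 mm higher or lower, which is not measured and must be felt. It hardly gives under load; load it with no more than about 10 N.
- free_mouth (a point): Open outer end of the empty hanger's fork, 130 mm from the axis, at nominal fork-top height. The fork is flat, 10 mm thick: slot 23 mm wide, flared from 117 mm outward, closed at its inner end 83.5 mm from the axis; prongs 10 mm wide, each with a lip 4 mm high on its top, 114 to 119 mm from the axis, that keeps a head from sliding out. The neck goes in here, inward.
- pipette: The pipette to put away, white and grey, about 0.1 kg, 223 mm long, upright in the parking block. Origin at its tip (lower end), z up along it. From the tip: shaft up to 45 mm (at most 13 mm across), body 26 mm across to 117 mm, neck 20 mm across to 165 mm, head 34 mm (x) by 36 mm (y) to 205 mm, button 16 mm across to 223 mm.
- pipette_head (a point): Middle of the pipette's head, 190 mm above its tip: grip here across the two flat sides, 36 mm apart along y, fingertips staying above the head's underside (hung, the fork's prongs lie right below it). A finger rest, 20 mm wide, sticks out along -x to 40 mm from the axis, 188 to 202 mm above the tip.
- pipette_shoulder (a point): Point on the pipette's axis at the underside of its head, 165 mm above the tip: this face rests on the fork when it hangs.
- holder: Fixed white parking block, 74 mm square and 50 mm high, origin at the centre of its underside; in its middle a hole 18 mm across that takes the pipette's shaft, the pipette's body standing on the block's top.
- hung_a: Pipette of the same shape hanging loose on the carousel's +x hanger; origin at its tip, 40 mm above the bench; top of its button at 263 mm.
- hung_b: The same on the carousel's +y hanger.
- hung_c: The same on the carousel's -y hanger.
- amber_bottle: Bystander: brown glass bottle with white cap, 64 mm across, 125 mm high; origin at the centre of its underside.
- beaker: Bystander: glass beaker, 72 mm across, 90 mm high; origin at the centre of its underside.
Mind the look-alikes: they are no part of the job. Leave any blue or purple look-alike of the pipette alone.

How it is judged (in metres and radians):
On the way, in this order (a step that is already met when the one before it is completed fails the run):
1. the empty hanger faces the robot's side of the bench (within about 45 degrees), the pipette still parked (x of free_place in the frame of stand below -0.067 m and height (world z) of pipette below 0.03 m), for 0.2 s.
2. the pipette is lifted clear of its parking block (height (world z) of pipette above 0.055 m), for 0.1 s.
At the end, for the whole second after the job is handed in: The pipette hangs still and upright (4 degrees) on the once empty hanger, axis within 4.5 mm of the seat, head on the fork behind its lips, carried by the carousel alone; that hanger faces the robot's side within 45 degrees; the other pipettes hang, bottle and beaker within 30 mm (x of pipette_shoulder in the frame of carousel between -0.0995 and -0.0905 m and y of pipette_shoulder in the frame of carousel between -0.005 and 0.005 m and z of pipette_shoulder in the frame of carousel between 0.188 and 0.222 m and angle between pipette's own z axis and vertical below 0.07 rad and contact force between pipette and carousel above 0.3 N and x of pipette_shoulder in the frame of stand below -0.065 m and linear speed of pipette below 0.03 m/s); the robot touches nothing.
It fails at once if the pipette is pressed against the carousel with more than 14 N (contact force between pipette and carousel above 14 N).
It fails at once if the pipette is dropped: with no finger on it, it falls (carousel bearing under 0.3 N of it) at over 0.2 m/s, a drop of 2 mm, or it moves at over 0.4 m/s (contact force between the fingers and pipette below 0.01 N and ((contact force between pipette and carousel below 0.3 N and linear speed of pipette above 0.2 m/s) or linear speed of pipette above 0.4 m/s)).
It fails at once if a hung pipette is lifted off, falls or is tipped (by more than 0.4 rad or 20 mm) (height (world z) of any of hung_a, hung_b, hung_c below 0.02 m or height (world z) of any of hung_a, hung_b, hung_c above 0.06 m or angle between any of hung_a, hung_b, hung_c's own z axis and vertical above 0.4 rad).
It fails at once if the bottle or the beaker is moved by more than 30 mm (distance of any of amber_bottle, beaker from where it was at the start of the episode above 0.03 m).
It also fails if it takes over 72 s, if anything falls off the work surface, if the arm or the gripper's body presses on something with over 40 N, if the wrist force passes 120 N, or if a joint passes its speed limit or range.

## Working session

There is one attempt and no reset: what is moved stays moved. The work goes in short steps, Python scripts to look and compute and a tool call to move; the robot and the scene stay as the last step left them, time stands still between calls to the robot, and variables do not carry over. Pictures are saved under pics/ and viewed, about 8 in all and at most 12, crops included, and the job is handed in when it is done.

Besides the shell and the picture viewer there is one more tool, called after "Emit:" by a JSON object that holds its "name" and its "arguments", one argument or row to a line. apply_moves: Moves the arm, as the interface text tells. Its arguments: {"type":"object","properties":{"motion":{"type":"array"},"newtons":{"type":"number"}},"required":["motion"]}

```bash
mkdir -p pics; cat > h.py <<'E'
from workcell import *
import numpy as np, cv2
def grab(n,save=None):
    d=get_image(n)
    if save: cv2.imwrite('pics/'+save,cv2.cvtColor(d['frame'],cv2.COLOR_RGB2BGR))
    return d
def cloud(d):
    z=d['z_map'];v,u=np.mgrid[:z.shape[0],:z.shape[1]]
    K=np.array(d['intrinsics']);c=np.stack([(u-K[0,2])/K[0,0]*z,(v-K[1,2])/K[1,1]*z,z],-1)
    P=(c-np.array(d['t']))@np.array(d['R']); P[z==0]=np.nan
    return P
E
python3 - <<'E'
from h import *
np.set_printoptions(precision=3,suppress=True)
s=observe();print(s)
a=grab('top','top0.png');b=grab('scene','scene0.png')
np.savez('v0.npz',pt=cloud(a),ps=cloud(b),ft=a['frame'],fs=b['frame'])
im=np.hstack([a['frame'],b['frame']]);
for d in(a,b): print(np.array(d['intrinsics']),-np.array(d['R']).T@np.array(d['t']),np.array(d['R'])[2])
E
```

```text
{'clock': 0.0, 'q': array([-1.314,  0.616, -0.013,  1.425,  0.008,  1.103, -0.04 ]), 'dq': array([-0.   , -0.   , -0.002,  0.   , -0.001,  0.   ,  0.001]), 'effort': array([  0.   , -45.894,   0.209, -16.574,  -0.061,   0.021,   0.   ]), 'eef_pos': array([181.161, 623.437, 217.462]), 'orientation': array([ 0.099,  0.7  , -0.101,  0.7  ]), 'contact_force': array([-0.825,  0.117,  0.014]), 'moment': array([-0.028,  0.006,  0.005]), 'opening': 92.98219763150465}
[[516.635   0.    281.174]
 [  0.    516.635 206.588]
 [  0.      0.      1.   ]] [ 143.686  161.826 2007.995] [ 0.198 -0.004 -0.98 ]
[[463.481   0.    281.987]
 [  0.    463.481 202.965]
 [  0.      0.      1.   ]] [1518.453 -235.927  977.313] [-0.741  0.297 -0.602]
```

View pics/top0.png

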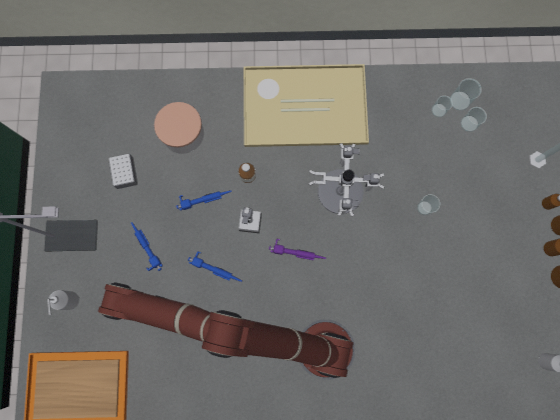

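View pics/scene0.png

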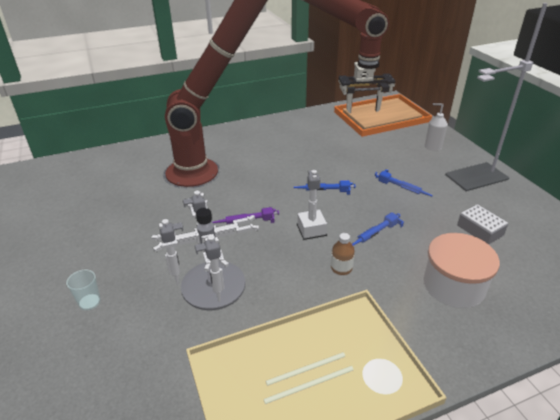

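The top view shows the carousel around (347,178) with its empty hanger pointing left (+y), three hung pipettes, the parked pipette at (249,216), the bottle at (246,171) and the beaker at (428,204). The empty hanger needs about +90° to reach -x. Next I measure.

```bash
python3 - <<'E'
from h import *
np.set_printoptions(precision=1,suppress=True)
v=np.load('v0.npz')
for k,(p,f) in {'top':(v['pt'],v['ft']),'scene':(v['ps'],v['fs'])}.items():
    f=f.astype(int); near=(np.abs(p[...,0]-650)<200)&(np.abs(p[...,1]+40)<200)
    kn=near&(f.max(-1)<60)&(p[...,2]>225)&(p[...,2]<285)
    m=lambda q:(q.sum(),np.nanmean(p[q],0),np.nanmin(p[q],0),np.nanmax(p[q],0)) if q.any() else 0
    print(k,'knob',m(kn))
    # clusters above bench at different heights
    for lo,hi in((192,222),(225,275),(40,60)):
        q=((p[...,2]>lo)&(p[...,2]<hi)&(p[...,0]>350)&(p[...,0]<850)&(np.abs(p[...,1])<350)).astype(np.uint8)
        n,L,s,c=cv2.connectedComponentsWithStats(q)
        for i in range(1,n):
            if s[i,4]>8: print(lo,hi,c[i],s[i,4],*m(L==i)[1:])
    a=v['ft'] if k=='top' else v['fs']
a=cv2.resize(v['ft'][135:245,225:445],None,fx=3.6,fy=3.6,interpolation=cv2.INTER_CUBIC)
cv2.imwrite('pics/crop1.png',a[...,::-1])
from scipy.spatial.transform import Rotation as R
print(R.from_quat(observe()['orientation']).as_matrix()*100)
E
```

```text
top knob (np.int64(113), array([604.5, -85.7, 262.7]), array([ 492.4, -184.1,  228.3]), array([684.2, -64.1, 281.3]))
192 222 [345.6 158.1] 115 [681.3 -83.7 206.6] [ 636.2 -111.9  192.1] [737.2 -65.9 220.8]
192 222 [353.1 145.3] 9 [ 729.1 -113.3  206.7] [ 721.4 -117.1  195.1] [ 738.  -108.5  212.2]
192 222 [331.5 181.3] 294 [596.1 -29.1 205.7] [536.7 -95.8 192.6] [643.   52.  221.5]
192 222 [381.5 174.9] 11 [ 615.4 -209.8  207.6] [ 609.3 -216.8  200.6] [ 623.7 -203.3  215.2]
192 222 [365.8 182.2] 126 [ 590.  -152.   206.8] [ 567.6 -213.   192.2] [611.1 -94.3 222. ]
192 222 [340.5 208.2] 37 [496.8 -57.  206.6] [472.1 -64.5 193.2] [526.1 -48.9 219.3]
192 222 [246.4 214.9] 116 [479.  277.2 209.1] [450.4 257.2 195.6] [508.  293.9 221.9]
192 222 [350.6 211.6] 24 [483.2 -92.  209.1] [ 470.4 -101.2  201. ] [494.7 -79.3 218.9]
225 275 [350.3 151. ] 136 [695.1 -96.2 247.2] [ 679.6 -128.5  228.3] [715.7 -71.6 274.5]
225 275 [347.9 175.7] 117 [600.9 -81.5 261.2] [ 584.5 -102.9  225.3] [622.9 -64.1 274.8]
225 275 [372.6 177.8] 136 [ 595.6 -169.9  246.3] [ 578.  -194.1  228.4] [ 614.8 -139.5  270
[... 1134 characters left out ...]
623.3 -59.  274.1]
225 275 [168.1 228.3] 300 [ 603.5 -171.3  244.3] [ 576.6 -194.2  225. ] [ 618.1 -137.6  269. ]
225 275 [208.5 245.6] 326 [703.3 -96.  244.6] [ 680.  -128.1  225.3] [719.2 -72.2 267.1]
40 60 [311.1 220.1] 367 [496.2 272.3  51.1] [439.5 235.7  40. ] [530.9 316.7  58.5]
40 60 [340.9 261.6] 112 [697.7 271.5  50.3] [665.3 252.2  40.1] [710.3 306.2  59.8]
40 60 [208.2 275. ] 12 [605.3 -91.   51.4] [598.8 -92.6  41.6] [612.1 -89.   58.3]
40 60 [176.9 282.3] 9 [ 597.7 -176.6   49.7] [ 593.9 -179.2   42.3] [ 601.1 -173.6   57.9]
40 60 [218.2 298.6] 11 [698.7 -89.1  52.1] [696.3 -91.9  42.5] [702.  -85.9  59.4]
[[  -0.1   27.9   96. ]
 [  -0.2   96.   -27.9]
 [-100.    -0.2    0. ]]
```

View pics/crop1.png

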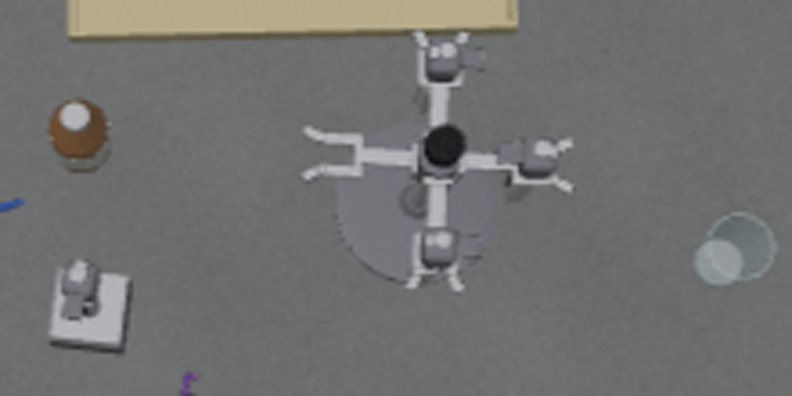

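The crop shows the axis at roughly (604,-83), the whole carousel turned about -4° and the empty hanger at about 86°. The rest of the pipette opposite it points inward. I move above the knob.

Emit:
{"name": "apply_moves", "arguments": {
  "motion": [
    [-0.045,0,0,0,0.65],
    [-0.045,0,0,0,0.65],
    [0,-0.033,0.0355,0,0.65],
    [0,-0.033,0.0355,0,0.65],
    [0,-0.033,0.0355,0,0.65],
    [0,-0.033,0.0355,0,0.65],
    [0,-0.033,0.0355,0,0.65],
    [0,-0.033,0.0355,0,0.65],
    [0,-0.033,0.0355,0,0.65],
    [0,-0.033,0.0355,0,0.65],
    [0,-0.033,0.0355,0,0.65],
    [0,-0.033,0.0355,0,0.65]
  ]
}}

```text
clock: 1.3
eef_pos: [432.1, 201.2, 305.9]
orientation: [0.09, 0.703, -0.097, 0.698]
contact_force: [1.0, -0.3, -0.7]
opening: 60.4
```

```bash
cat >> h.py <<'E'
from scipy.spatial.transform import Rotation as Ro
def go(x,y,z=None,jaw=None):
    s=observe();M=Ro.from_quat(s['orientation']).as_matrix();p=s['eef_pos']
    d=np.array([x,y,p[2] if z is None else z])-p
    print('clk %.2f'%s['clock'],'pos',p.round(1),'axes x',M[:,0].round(3),'jaw deg %.2f'%np.degrees(np.arctan2(M[1,1],M[0,1])),'open %.1f'%s['opening'],'F',s['contact_force'].round(2),'tool shift',(M.T@d).round(1),'q',s['q'].round(2))
    if jaw is not None: print('yaw',round((-np.radians(jaw)+np.arctan2(M[1,1],M[0,1])+np.pi/2)%np.pi-np.pi/2,3))
E
python3 -c "
from h import *
go(604,-83,300,-49)"
```

```text
clk 1.30 pos [432.1 201.2 305.9] axes x [-0.008 -0.008 -1.   ] jaw deg 74.82 open 60.4 F [ 0.96 -0.31 -0.69] tool shift [   6.9 -229.2  240.4] q [-0.59  0.27  0.13  1.76 -0.03  1.13  0.86]
yaw -0.981
```

Emit:
{"name": "apply_moves", "arguments": {
  "motion": [
    [0,-0.034,0.0355,0,0.65],
    [0,-0.034,0.0355,0,0.65],
    [0,-0.034,0.0355,0,0.65],
    [0,-0.034,0.0355,0,0.65],
    [0,-0.034,0.0355,0,0.65],
    [0,-0.034,0.0355,0,0.65],
    [0,0,0,0.14,0.65],
    [0,0,0,0.14,0.65],
    [0,0,0,0.14,0.65],
    [0,0,0,0.14,0.65],
    [0,0,0,0.14,0.65],
    [0,0,0,0.14,0.65]
  ]
}}

```text
clock: 2.5
eef_pos: [583.7, -70.7, 300.1]
orientation: [0.377, 0.597, -0.392, 0.59]
contact_force: [0.3, -0.1, -0.8]
opening: 60.3
```

Emit:
{"name": "apply_moves", "arguments": {
  "motion": [
    [0,0,0,0.14,0.65],
    [0,0,0,0.14,0.65],
    [0,0,0,0.14,0.65],
    [0,0,0,0.14,0.65],
    [0,0,0,0.14,0.65],
    [0,0,0,0.14,0.65],
    [0,0,0,0.14,0.65],
    [0,0,0,0.14,0.65],
    [0,0,0,0.14,0.65],
    [0,0,0,0,0.65]
  ]
}}

```text
clock: 3.5
eef_pos: [580.1, -67.8, 294.0]
orientation: [-0.654, -0.236, 0.679, -0.235]
contact_force: [0.3, 0.2, 0.4]
opening: 60.7
```

```bash
python3 -c "
from h import *
go(604,-83,300,-49)
d=grab('wrist','w1.png');np.save('w1.npy',cloud(d))
R=np.array(d['R']);print((-R.T@d['t']).round(0),R.round(2))"
```

```text
clk 3.50 pos [580.1 -67.8 294. ] axes x [-0.033 -0.01  -0.999] jaw deg -51.09 open 60.7 F [0.27 0.22 0.39] tool shift [-6.6 26.8 -8.8] q [-0.4   0.56  0.81  1.49 -0.39  1.29 -0.44]
yaw -0.037
[648. -16. 456.] [[ 0.63 -0.78 -0.01]
 [-0.74 -0.6   0.31]
 [-0.25 -0.19 -0.95]]
```

View pics/w1.png

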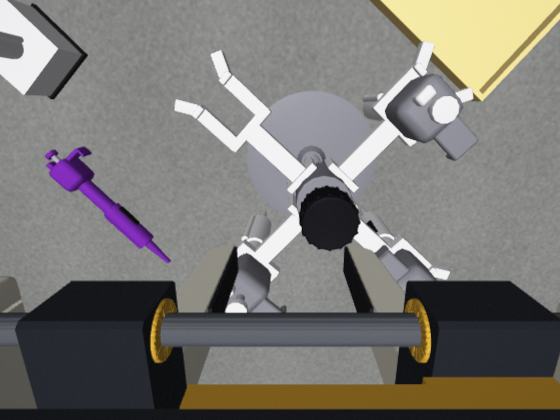

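The wrist view shows the knob at (330,217) between the hangers, with the jaws near the diagonal. I refine the axis and hanger angle from this cloud.

```bash
python3 - <<'E'
from h import *
p=np.load('w1.npy');f=cv2.imread('pics/w1.png').astype(int)
def show(n,q):
    print(n,q.sum(),np.nanmedian(p[q],0).round(1),np.nanmin(p[q],0).round(1),np.nanmax(p[q],0).round(1))
box=np.zeros(f.shape[:2],bool);box[170:255,290:365]=1
kn=box&(f.max(-1)<70)&(p[...,2]>262)&(p[...,2]<274);show('knobtop',kn)
c=p[kn][:,:2].astype(np.float32);print(cv2.minEnclosingCircle(c))
z=p[...,2];box[:]=0;box[40:190,170:310]=1
fk=box&(z>185)&(z<225);show('fork',fk)
C=np.array([604,-83.5]);d=p[fk][:,:2]-C;r=np.hypot(*d.T);a=np.degrees(np.arctan2(d[:,1],d[:,0]))
for lo in range(30,140,10):
    k=(r>lo)&(r<lo+10)
    if k.any(): print(lo,a[k].min().round(1),a[k].max().round(1),((a[k].min()+a[k].max())/2).round(1),np.median(p[fk][k,2]).round(1))
E
```

```text
knobtop 2602 [607.1 -77.7 266.7] [586.5 -98.6 262. ] [625.7 -59.5 268.8]
((605.9446411132812, -79.13226318359375), 19.902708053588867)
fork 4261 [610.2   2.5 202.3] [586.9 -63.3 185.8] [643.4  56.6 222.4]
30 60.5 108.8 84.7 202.4
40 71.9 94.6 83.2 202.1
50 74.6 92.7 83.7 202.1
60 76.6 91.5 84.1 202.2
70 77.9 90.8 84.4 202.1
80 70.1 99.4 84.7 202.2
90 71.2 98.4 84.8 202.2
100 72.5 97.1 84.8 202.2
110 73.9 96.2 85.0 202.4
120 74.4 96.2 85.3 203.1
130 73.4 97.1 85.3 202.0
```

Emit:
{"name": "apply_moves", "arguments": {
  "motion": [
    [0,0.013,-0.0065,0,0.65],
    [0,0.013,-0.0065,0,0.65],
    [0.008,0,-0.0005,0,0.65],
    [0.008,0,-0.0005,0,0.65],
    [0,0,0,0,0.65]
  ]
}}

```text
clock: 4.05
eef_pos: [605.6, -78.2, 274.6]
orientation: [-0.652, -0.243, 0.678, -0.238]
contact_force: [0.1, -0.1, 0.3]
opening: 60.3
```

```bash
python3 -c "
from h import *
go(606,-79.5,237,-49)"
```

```text
clk 4.05 pos [605.6 -78.2 274.6] axes x [-0.037 -0.007 -0.999] jaw deg -50.23 open 60.3 F [ 0.06 -0.12  0.31] tool shift [37.6  1.9 -0.7] q [-0.34  0.62  0.78  1.44 -0.42  1.29 -0.4 ]
yaw -0.021
```

Down, then grip and turn.

Emit:
{"name": "apply_moves", "arguments": {
  "motion": [
    [0.0125,0.0006,0,0,0.65],
    [0.0125,0.0006,0,0,0.65],
    [0.0125,0.0006,0,0,0.65],
    [0,0,0,0,0.35],
    [0,0,0,0,0.35],
    [0,0,0,0,0.35],
    [0,0,0,0,0.35]
  ],
  "newtons": 25
}}

```text
clock: 4.75
eef_pos: [604.3, -79.8, 232.8]
orientation: [-0.651, -0.243, 0.678, -0.239]
contact_force: [1.7, -1.9, -3.7]
opening: 37.6
```

```bash
python3 -c "
from h import *
go(606,-79.5,237,-49)"
```

```text
clk 4.75 pos [604.3 -79.8 232.8] axes x [-0.038 -0.008 -0.999] jaw deg -50.14 open 37.6 F [ 1.67 -1.89 -3.73] tool shift [-4.2  0.8 -1.3] q [-0.34  0.65  0.77  1.51 -0.45  1.2  -0.37]
yaw -0.02
```

Emit:
{"name": "apply_moves", "arguments": {
  "motion": [
    [-0.001,0,0,-0.03,0.3],
    [0,0,0,-0.05,0.3],
    [0,0,0,-0.07,0.3],
    [0,0,0,-0.08,0.3],
    [0,0,0,-0.08,0.3],
    [0,0,0,-0.08,0.3],
    [0,0,0,-0.08,0.3],
    [0,0,0,-0.08,0.3]
  ],
  "newtons": 30
}}

```text
clock: 5.55
eef_pos: [604.0, -79.6, 232.9]
orientation: [-0.556, -0.425, 0.581, -0.415]
contact_force: [-1.8, 0.9, -4.6]
opening: 37.8
```

```bash
python3 -c "
from h import *
go(605,-79.5,237,41)"
```

```text
clk 5.55 pos [604.  -79.6 232.9] axes x [-0.037 -0.01  -0.999] jaw deg -17.05 open 37.8 F [-1.85  0.86 -4.61] tool shift [-4.1  0.8 -0.3] q [-0.26  0.61  0.61  1.51 -0.34  1.17  0.11]
yaw -1.013
```

Emit:
{"name": "apply_moves", "arguments": {
  "motion": [
    [-0.0005,0,0,-0.08,0.3],
    [0,0,0,-0.09,0.3],
    [0,0,0,-0.09,0.3],
    [0,0,0,-0.09,0.3],
    [0,0,0,-0.09,0.3],
    [0,0,0,-0.09,0.3],
    [0,0,0,-0.09,0.3],
    [0,0,0,-0.09,0.3],
    [0,0,0,-0.09,0.3],
    [0,0,0,-0.09,0.3],
    [0,0,0,-0.08,0.3],
    [0,0,0,-0.05,0.3]
  ]
}}

```text
clock: 6.75
eef_pos: [603.0, -79.6, 233.1]
orientation: [0.271, 0.66, -0.282, 0.641]
contact_force: [1.1, -0.3, -3.2]
opening: 37.6
```

```bash
python3 -c "
from h import *
go(605,-79.5,237,41)"
```

```text
clk 6.75 pos [603.  -79.6 233.1] axes x [-0.032 -0.004 -0.999] jaw deg 43.96 open 37.6 F [ 1.08 -0.29 -3.16] tool shift [-4.   1.3  1.2] q [-0.09  0.57  0.31  1.51 -0.17  1.13  1.02]
yaw 0.052
```

Emit:
{"name": "apply_moves", "arguments": {
  "motion": [
    [0,0,0,0,0.6],
    [0,0,0,0,0.6],
    [0,0,0,0,0.6],
    [-0.02,0,0,0,0.6],
    [-0.03,0,0,0,0.6],
    [-0.04,0,0,0,0.6],
    [0,0,0,0,0.6]
  ]
}}

```text
clock: 7.45
eef_pos: [604.7, -79.1, 328.1]
orientation: [0.271, 0.661, -0.283, 0.64]
contact_force: [0.8, -0.9, 0.7]
opening: 55.8
```

```bash
python3 -c "
from h import *
go(490,275,320)
d=grab('wrist','w2.png');np.save('w2.npy',cloud(d))
d=grab('top','t2.png');np.save('t2.npy',cloud(d))
d=grab('scene','s2.png');np.save('s2.npy',cloud(d))"
```

```text
clk 7.45 pos [604.7 -79.1 328.1] axes x [-0.034 -0.004 -0.999] jaw deg 43.87 open 55.8 F [ 0.85 -0.85  0.74] tool shift [  10.8  162.8 -334.6] q [-0.1   0.51  0.33  1.34 -0.15  1.35  0.99]
```

View pics/w2.png

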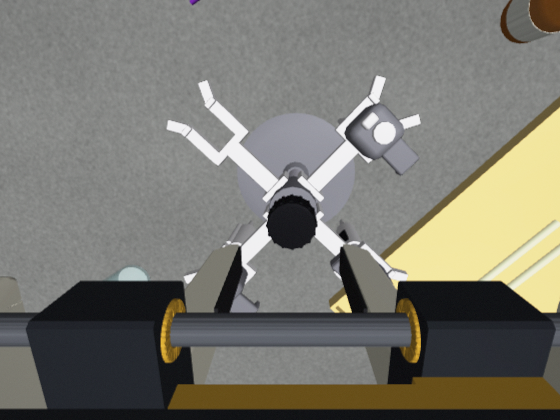

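The wrist view shows the empty fork at (205,125), now pointing to the robot's side, with all pipettes still hung. I fit the fork and go to a view of the parked pipette.

```bash
python3 - <<'E'
from h import *
p=np.load('w2.npy');f=cv2.imread('pics/w2.png').astype(int)
box=np.zeros(f.shape[:2],bool);box[175:260,255:330]=1
kn=box&(f.max(-1)<70)&(p[...,2]>262)&(p[...,2]<274)
(C,r)=cv2.minEnclosingCircle(p[kn][:,:2].astype(np.float32));print(C,r)
z=p[...,2];box[:]=0;box[70:200,160:290]=1
fk=box&(z>185)&(z<225);C=np.array(C)
d=p[fk][:,:2]-C;r=np.hypot(*d.T);a=np.degrees(np.arctan2(d[:,1],d[:,0]))%360
for lo in range(40,140,10):
    k=(r>lo)&(r<lo+10)
    if k.any(): print(lo,a[k].min().round(1),a[k].max().round(1),((a[k].min()+a[k].max())/2).round(1),np.median(p[fk][k,2]).round(1))
# parked pipette, initial views
v=np.load('v0.npz')
for k in('pt','ps'):
    p=v[k];n=(abs(p[...,0]-490)<60)&(abs(p[...,1]-275)<60)
    for lo,hi in((222,240),(208,222),(185,206),(60,110),(47,53)):
        q=n&(p[...,2]>lo)&(p[...,2]<hi);P=p[q][:,:2].astype(np.float32)
        print(k,lo,q.sum(),P.mean(0).round(1),P.min(0).round(1),P.max(0).round(1),[np.round(x,1) for x in cv2.minAreaRect(P)])
E
```

```text
(605.6051025390625, -78.70939636230469) 19.74083709716797
40 168.8 191.1 180.0 202.2
50 171.2 189.0 180.1 202.3
60 172.7 187.4 180.1 202.2
70 164.5 195.2 179.9 202.2
80 165.0 195.6 180.3 202.2
90 166.6 193.9 180.2 202.2
100 168.0 192.4 180.2 202.1
110 169.0 191.3 180.1 203.0
120 168.3 191.9 180.1 202.1
130 167.9 192.3 180.1 202.0
pt 222 19 [490.4 275.1] [476. 270.] [501.1 280.7] [array([488.5, 275.4]), array([25.3, 10.6]), np.float64(1.8)]
pt 208 67 [481.2 275.2] [452.7 257.2] [505.4 292.7] [array([478.7, 276.5]), array([31.6, 53.2]), np.float64(78.1)]
pt 185 39 [476.2 278.4] [450.8 257.8] [506.3 293.9] [array([476.7, 281.6]), array([37.8, 50.4]), np.float64(67.9)]
pt 60 23 [482.8 266.5] [462.8 242.2] [513.1 307.5] [array([492.4, 276.8]), array([62.8, 49.7]), np.float64(80.5)]
pt 47 103 [481.  270.3] [449.1 234.9] [523.6 316.5] [array([489.6, 275.4]), array([73.9, 74.2]), np.float64(82.3)]
ps 222 22 [490.3 275.7] [482.9 270.3] [499.  283.6] [array([491.6, 275.6]), array([12.7, 15.1]), np.float64(75.7)]
ps 208 79 [489.3 274. ] [450.3 258.1] [505.3 294.8] [array([479.9, 278.9]), array([33.3, 56.7]), np.float64(74.9)]
ps 185 79 [499.4 270.6] [457.5 256.7] [510.4 291.8] [array([487.6, 269.7]), array([52.2, 31.7]), np.float64(21.9)]
ps 60 106 [496.4 272.3] [483.9 261.7] [506.  286.1] [array([496.5, 272.2]), array([23.5, 17.6]), np.float64(63.6)]
ps 47 186 [493.8 275.6] [443.4 235.7] [529.2 316.7] [array([486.9, 277.3]), array([75.2, 79.4]), np.float64(81.9)]
```

Emit:
{"name": "apply_moves", "arguments": {
  "motion": [
    [0,0.02,-0.042,0,0.75],
    [0,0.02,-0.042,0,0.75],
    [0,0.02,-0.042,0,0.75],
    [0,0.02,-0.042,0,0.75],
    [0,0.02,-0.042,0,0.75],
    [0,0.02,-0.042,0,0.75],
    [0,0.01,-0.03,-0.12,0.75],
    [0,0,0,-0.12,0.75],
    [0,0,0,-0.12,0.75],
    [0,0,0,-0.12,0.75],
    [0,0,0,-0.1,0.75],
    [0,0,0,0,0.75]
  ]
}}

```text
clock: 8.8
eef_pos: [483.5, 226.7, 303.9]
orientation: [0.062, 0.734, -0.08, 0.672]
contact_force: [0.3, -0.3, -0.4]
opening: 69.5
```

```bash
python3 -c "
from h import *
go(490,275,300,79)
d=grab('wrist','w3.png');np.save('w3.npy',cloud(d))"
```

```text
clk 8.80 pos [483.5 226.7 303.9] axes x [-0.09  -0.016 -0.996] jaw deg 78.58 open 69.5 F [ 0.35 -0.33 -0.38] tool shift [ 2.6 48.7 -3. ] q [-0.54  0.41  0.12  1.55 -0.07  1.27  0.96]
yaw -0.007
```

View pics/w3.png

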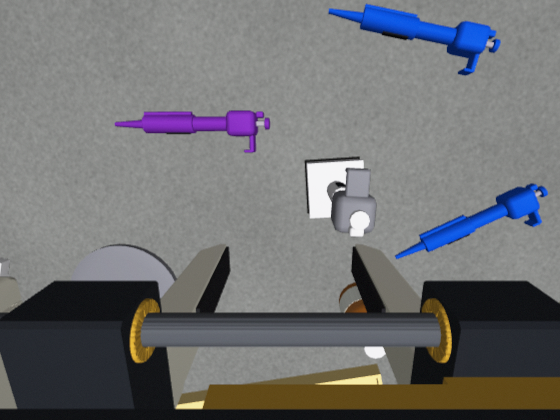

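The wrist view shows the parked pipette's head at (354,210), with its rest pointing up in the image (-x). The flats line up with the jaws, to within a few degrees.

```bash
python3 - <<'E'
from h import *
p=np.load('w3.npy')
n=np.zeros(p.shape[:2],bool);n[160:245,325:385]=1
for lo,hi in((222,235),(204,214),(190,214)):
    q=n&(p[...,2]>lo)&(p[...,2]<hi);P=p[q][:,:2].astype(np.float32)
    print(lo,q.sum(),np.median(p[q],0).round(1),P.min(0).round(1),P.max(0).round(1),[np.round(x,1) for x in cv2.minAreaRect(P)])
r=n&(p[...,2]>190)&(p[...,2]<214)
P=p[r][:,:2]; 
for lo in range(445,512,6):
    k=abs(P[:,0]-lo)<3
    if k.sum()>3: print(lo,P[k,1].min().round(1),P[k,1].max().round(1),((P[k,1].min()+P[k,1].max())/2).round(1))
E
```

```text
222 316 [489.7 280.1 226.8] [482.7 272.5] [498.  287.9] [array([490.4, 280.1]), array([15.4, 15.2]), np.float64(34.0)]
204 1648 [478.8 283.3 206.9] [450.6 261. ] [508.  299.5] [array([479.2, 283.1]), array([34.7, 55.1]), np.float64(75.7)]
190 1828 [478.2 282.4 206.6] [450.1 260.6] [508.  299.5] [array([478.9, 282.9]), array([35.9, 55.3]), np.float64(76.4)]
451 279.3 297.4 288.4
457 277.4 298.9 288.2
463 276.4 297.9 287.2
469 269.1 295.9 282.5
475 265.0 296.7 280.8
481 263.5 298.9 281.2
487 261.9 299.5 280.7
493 260.6 297.8 279.2
499 260.8 295.6 278.2
505 265.1 295.5 280.3
```

Emit:
{"name": "apply_moves", "arguments": {
  "motion": [
    [0,0.015,0,0,0.75],
    [0,0.015,0,0,0.75],
    [0,0.01,0,0,0.75],
    [0,0.005,0,0,0.75],
    [0,0,0,0,0.75]
  ]
}}

```text
clock: 9.35
eef_pos: [492.4, 276.1, 300.1]
orientation: [0.063, 0.735, -0.082, 0.67]
contact_force: [-0.3, 0.1, -0.8]
opening: 69.4
```

```bash
python3 -c "
from h import *
go(490,275,300,79)"
```

```text
clk 9.35 pos [492.4 276.1 300.1] axes x [-0.093 -0.017 -0.996] jaw deg 78.30 open 69.4 F [-0.34  0.13 -0.81] tool shift [ 0.4 -1.5 -2.1] q [-0.6   0.46  0.11  1.47 -0.08  1.3   0.89]
yaw -0.012
```

Emit:
{"name": "apply_moves", "arguments": {
  "motion": [
    [0,0,-0.001,0.02,0.75],
    [0,0,0,0.02,0.75],
    [0,0,0,0,0.75]
  ]
}}

```text
clock: 9.65
eef_pos: [491.4, 275.7, 300.3]
orientation: [0.078, 0.733, -0.099, 0.669]
contact_force: [0.5, -0.0, 0.7]
opening: 70.1
```

```bash
python3 -c "
from h import *
go(488.7,279.7,181,76)"
```

```text
clk 9.65 pos [491.4 275.7 300.3] axes x [-0.093 -0.018 -0.995] jaw deg 75.76 open 70.1 F [ 0.47 -0.03  0.7 ] tool shift [118.9   8.    6.6] q [-0.61  0.46  0.12  1.48 -0.09  1.3   0.85]
yaw -0.004
```

Emit:
{"name": "apply_moves", "arguments": {
  "motion": [
    [0,0.004,0.003,0,0.75],
    [0.015,0.004,0.0035,0,0.75],
    [0.02,0,0,0,0.75],
    [0.02,0,0,0,0.75],
    [0.02,0,0,0,0.75],
    [0.01,0,0,0,0.75],
    [0,0,0,0,0.75]
  ]
}}

```text
clock: 10.35
eef_pos: [495.5, 279.9, 214.0]
orientation: [0.081, 0.731, -0.099, 0.671]
contact_force: [-0.1, 0.4, 0.5]
opening: 70.0
```

```bash
python3 -c "
from h import *
go(488.7,279.7,181,76)"
```

```text
clk 10.35 pos [495.5 279.9 214. ] axes x [-0.087 -0.015 -0.996] jaw deg 75.49 open 70.0 F [-0.08  0.39  0.45] tool shift [33.4 -0.6 -3.9] q [-0.61  0.54  0.11  1.6  -0.1   1.09  0.86]
yaw -0.009
```

Emit:
{"name": "apply_moves", "arguments": {
  "motion": [
    [0.01,0,-0.002,0,0.75],
    [0.01,0,-0.002,0,0.75],
    [0.01,0,0,0,0.75],
    [0.002,0,0,0,0.75],
    [0,0,0,0,0.75]
  ]
}}

```text
clock: 10.85
eef_pos: [490.0, 281.2, 182.0]
orientation: [0.082, 0.729, -0.098, 0.672]
contact_force: [-0.2, 0.3, 0.4]
opening: 70.0
```

```bash
python3 -c "
from h import *
go(488.7,279.7,180,76)
grab('scene','s4.png');d=grab('wrist','w4.png')
import cv2
a=cv2.imread('pics/s4.png')[130:260,240:400];a=cv2.resize(a,(512,416));b=cv2.imread('pics/w4.png')
cv2.imwrite('pics/c4.png',np.hstack([a,cv2.resize(b[100:360,190:390],(288,416))]))"
```

```text
clk 10.85 pos [490.  281.2 182. ] axes x [-0.083 -0.013 -0.996] jaw deg 75.47 open 70.0 F [-0.22  0.31  0.41] tool shift [ 2.2 -1.7 -0.8] q [-0.61  0.56  0.11  1.66 -0.1   1.01  0.86]
yaw -0.009
```

View pics/c4.png

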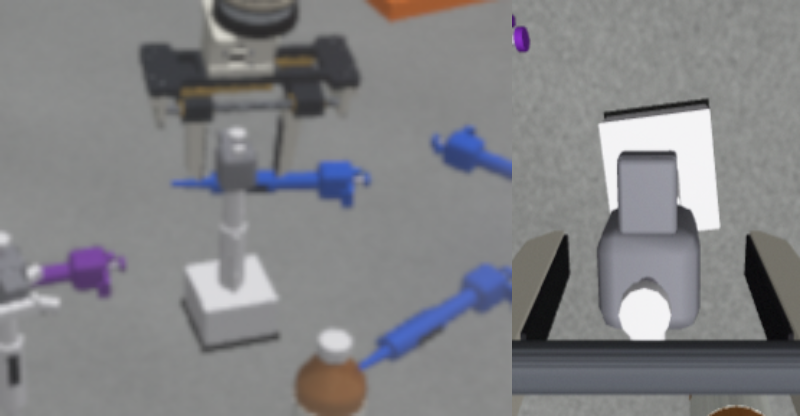

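The picture shows the head centred between the pads and aligned, with no clash. I grip it.

Emit:
{"name": "apply_moves", "arguments": {
  "motion": [
    [0.003,-0.0015,0,0,0.6],
    [0,0,0,0,0.45],
    [0,0,0,0,0.33],
    [0,0,0,0,0.33],
    [0,0,0,0,0.33],
    [0,0,0,0,0.33]
  ],
  "newtons": 20
}}

```text
clock: 11.55
eef_pos: [490.6, 280.0, 180.4]
orientation: [0.083, 0.728, -0.097, 0.673]
contact_force: [-0.8, 0.3, 0.5]
opening: 36.0
```

```bash
python3 -c "
from h import *
go(488.7,279.7,260,90)"
```

```text
clk 11.55 pos [490.6 280.  180.4] axes x [-0.08  -0.011 -0.997] jaw deg 75.43 open 36.0 F [-0.84  0.35  0.53] tool shift [-79.1  -3.2  -7.7] q [-0.61  0.56  0.11  1.66 -0.1   1.    0.86]
yaw -0.254
```

Emit:
{"name": "apply_moves", "arguments": {
  "motion": [
    [-0.006,0,-0.0005,0,0.33],
    [-0.01,0,-0.0008,0,0.33],
    [-0.015,0,-0.0012,0,0.33],
    [-0.015,0,-0.0012,0,0.33],
    [-0.012,0,-0.001,0,0.33],
    [-0.008,0,-0.0005,0,0.33],
    [0,0,0,0,0.33]
  ]
}}

```text
clock: 12.25
eef_pos: [490.8, 282.2, 252.0]
orientation: [0.083, 0.728, -0.097, 0.674]
contact_force: [0.1, 0.0, -1.9]
opening: 36.3
```

```bash
python3 -c "
from h import *
go(440,-79,250,90)"
```

```text
clk 12.25 pos [490.8 282.2 252. ] axes x [-0.079 -0.011 -0.997] jaw deg 75.44 open 36.3 F [ 0.08  0.   -1.86] tool shift [   9.9 -362.1   42.5] q [-0.62  0.49  0.12  1.56 -0.09  1.17  0.84]
yaw -0.254
```

Emit:
{"name": "apply_moves", "arguments": {
  "motion": [
    [0,0,0,-0.085,0.33],
    [0,0,0,-0.085,0.33],
    [0,0,0,-0.085,0.33],
    [0,-0.01,-0.001,0,0.33],
    [0,-0.02,-0.003,0,0.33],
    [0,-0.025,-0.003,0,0.33],
    [0,-0.025,-0.003,0,0.33],
    [0,-0.025,-0.003,0,0.33],
    [0,-0.025,-0.003,0,0.33],
    [0,-0.025,-0.003,0,0.33],
    [0,-0.02,-0.003,0,0.33],
    [0,-0.01,-0.001,0,0.33]
  ]
}}

```text
clock: 13.45
eef_pos: [463.1, 84.2, 252.7]
orientation: [-0.003, 0.738, -0.009, 0.675]
contact_force: [-0.9, -0.2, -1.1]
opening: 36.0
```

```bash
python3 -c "
from h import *
go(440,-79,250,90)"
```

```text
clk 13.45 pos [463.1  84.2 252.7] axes x [-0.088 -0.016 -0.996] jaw deg 89.57 open 36.0 F [-0.87 -0.2  -1.05] tool shift [   7.4 -163.3  -21.3] q [-0.3   0.35  0.1   1.8  -0.04  1.08  1.38]
yaw -0.007
```

Emit:
{"name": "apply_moves", "arguments": {
  "motion": [
    [0,-0.01,-0.002,0,0.33],
    [0,-0.018,-0.003,0,0.33],
    [0,-0.02,-0.003,0,0.33],
    [0,-0.02,-0.003,0,0.33],
    [0,-0.02,-0.003,0,0.33],
    [0,-0.02,-0.003,0,0.33],
    [0,-0.018,-0.002,0,0.33],
    [0,-0.012,0,0,0.33],
    [0,-0.008,0,0,0.33],
    [0,0,0,0,0.33]
  ]
}}

```text
clock: 14.45
eef_pos: [441.5, -65.3, 256.2]
orientation: [-0.002, 0.738, -0.008, 0.675]
contact_force: [0.4, 0.2, -1.8]
opening: 36.3
```

```bash
python3 -c "
from h import *
go(440,-79,250,90)
d=grab('wrist','w5.png');np.save('w5.npy',cloud(d))"
```

```text
clk 14.45 pos [441.5 -65.3 256.2] axes x [-0.088 -0.013 -0.996] jaw deg 89.54 open 36.3 F [ 0.4   0.22 -1.77] tool shift [  6.5 -13.6  -0.8] q [-0.04  0.3   0.17  1.86 -0.03  1.07  1.7 ]
yaw -0.008
```

View pics/w5.png

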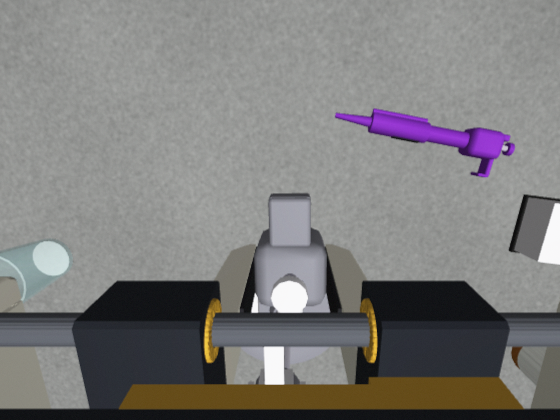

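The wrist view shows the pipette held straight, its button at (290,297), with the hanger's bar behind it at (275,345). I compare both in the same view.

```bash
python3 - <<'E'
from h import *
p=np.load('w5.npy')
z=p[...,2];n=np.zeros(z.shape,bool);n[275:315,265:315]=1
for lo in (255,260,275,280,285,290,295,300,305):
    q=n&(abs(z-lo)<2.5)
    if q.sum()>5:print(lo,q.sum(),p[q].mean(0).round(1),p[q].min(0).round(1),p[q].max(0).round(1))
n[:]=0;n[285:385,225:340]=1
q=n&(z>185)&(z<222)&(p[...,0]>470)
P=p[q]
for x in range(480,620,8):
    k=abs(P[:,0]-x)<4
    if k.sum()>3: print(x,k.sum(),P[k,1].min().round(1),P[k,1].max().round(1),((P[k,1].min()+P[k,1].max())/2).round(1),np.median(P[k,2]).round(1))
E
```

```text
280 13 [456.6 -65.5 282.2] [455.8 -76.6 281.6] [457.3 -52.3 282.5]
285 577 [446.1 -64.  284.8] [439.  -76.5 282.6] [456.6 -52.3 287.2]
295 16 [449.1 -63.9 294.7] [434.7 -70.  292.6] [454.3 -58.5 297.4]
300 372 [439.6 -64.1 301.3] [434.2 -72.1 297.8] [449.2 -56.4 302.5]
305 729 [441.8 -64.1 303.2] [433.8 -71.8 302.5] [448.9 -56.6 304.6]
488 9 -92.7 -91.0 -91.9 206.6
496 41 -94.2 -90.7 -92.4 202.5
504 52 -95.4 -90.6 -93.0 202.1
536 130 -86.7 -71.5 -79.1 202.5
544 182 -86.9 -71.1 -79.0 202.5
552 181 -87.0 -71.1 -79.1 202.5
560 176 -86.4 -71.1 -78.7 202.6
568 105 -86.5 -71.1 -78.8 202.5
576 63 -93.6 -64.8 -79.2 187.6
```

Emit:
{"name": "apply_moves", "arguments": {
  "motion": [
    [0,-0.007,0,-0.008,0.33],
    [0.007,-0.006,0,0,0.33],
    [0.008,0,0,0,0.33],
    [0.004,0,0,0,0.33],
    [0,0,0,0,0.33]
  ]
}}

```text
clock: 15.0
eef_pos: [440.0, -75.7, 235.1]
orientation: [-0.006, 0.738, -0.002, 0.675]
contact_force: [-0.9, -0.3, -1.0]
opening: 36.2
```

```bash
python3 -c "
from h import *
go(460,-80.2,232,90)"
```

```text
clk 15.00 pos [440.  -75.7 235.1] axes x [-0.09  -0.012 -0.996] jaw deg 90.39 open 36.2 F [-0.89 -0.29 -0.99] tool shift [ 1.3 -4.6 20.2] q [-0.02  0.33  0.17  1.89 -0.04  1.01  1.74]
yaw 0.007
```

Emit:
{"name": "apply_moves", "arguments": {
  "motion": [
    [0,-0.004,0.004,0.005,0.33],
    [0,0,0.006,0,0.33],
    [0.001,0,0.006,0,0.33],
    [0,0,0,0,0.33]
  ]
}}

```text
clock: 15.4
eef_pos: [457.9, -79.5, 232.5]
orientation: [-0.005, 0.738, -0.003, 0.675]
contact_force: [-0.6, 0.4, -1.2]
opening: 36.3
```

```bash
python3 -c "
from h import *
go(510.3,-80.2,232,90)
d=grab('wrist','w6.png');p=cloud(d);z=p[...,2]
q=np.zeros(z.shape,bool);q[275:315,265:315]=1;q&=(z>276)
t=np.nanmax(z[q]);q&=z>t-2;print('button',p[q].mean(0).round(1),t)
q=(z>195)&(z<209)&(p[...,0]>532)&(p[...,0]<572)&(abs(p[...,1]+79)<12);print('bar',p[q].mean(0).round(1),q.sum())
"
```

```text
clk 15.40 pos [457.9 -79.5 232.5] axes x [-0.089 -0.011 -0.996] jaw deg 90.14 open 36.3 F [-0.59  0.39 -1.18] tool shift [-4.1 -0.8 52.2] q [-0.01  0.36  0.17  1.85 -0.04  1.02  1.74]
yaw 0.002
button [436.7 -77.6 331.4] 332.52240387301197
bar [549.6 -79.1 202.5] 834
```

Emit:
{"name": "apply_moves", "arguments": {
  "motion": [
    [-0.0005,-0.0007,0.005,0,0.33],
    [-0.0007,0,0.007,0,0.33],
    [-0.0007,0,0.007,0,0.33],
    [-0.0006,0,0.006,0,0.33],
    [0,0,0,0,0.33]
  ]
}}

```text
clock: 15.95
eef_pos: [485.3, -80.0, 233.0]
orientation: [-0.005, 0.738, -0.003, 0.675]
contact_force: [-0.2, 0.8, -1.5]
opening: 36.0
```

```bash
python3 -c "
from h import *
go(510.3,-80.2,232,90)
"
```

```text
clk 15.95 pos [485.3 -80.  233. ] axes x [-0.088 -0.011 -0.996] jaw deg 90.17 open 36.0 F [-0.23  0.79 -1.5 ] tool shift [-1.2 -0.3 25. ] q [-0.01  0.4   0.17  1.78 -0.05  1.05  1.74]
yaw 0.003
```

Emit:
{"name": "apply_moves", "arguments": {
  "motion": [
    [-0.0004,0,0.005,0,0.33],
    [-0.0005,0,0.006,0,0.33],
    [-0.0005,0,0.006,0,0.33],
    [-0.0003,0,0.004,0,0.33],
    [0,0,0,0,0.33]
  ]
}}

```text
clock: 16.45
eef_pos: [508.2, -79.9, 232.7]
orientation: [-0.005, 0.738, -0.003, 0.675]
contact_force: [0.4, -0.0, -0.6]
opening: 35.8
```

```bash
python3 -c "
from h import *
go(510.3,-80.2,232,90)
grab('scene','s7.png');d=grab('wrist','w7.png');p=cloud(d);np.save('w7.npy',p)
a=cv2.imread('pics/s7.png')[150:300,130:290];b=cv2.imread('pics/w7.png')[180:400,180:400]
cv2.imwrite('pics/c7.png',np.hstack([cv2.resize(a,(420,400)),cv2.resize(b,(380,400))]))
"
```

```text
clk 16.45 pos [508.2 -79.9 232.7] axes x [-0.089 -0.011 -0.996] jaw deg 90.17 open 35.8 F [ 0.37 -0.02 -0.64] tool shift [ 0.5 -0.3  2.2] q [-0.01  0.44  0.17  1.73 -0.05  1.07  1.74]
yaw 0.003
```

View pics/c7.png

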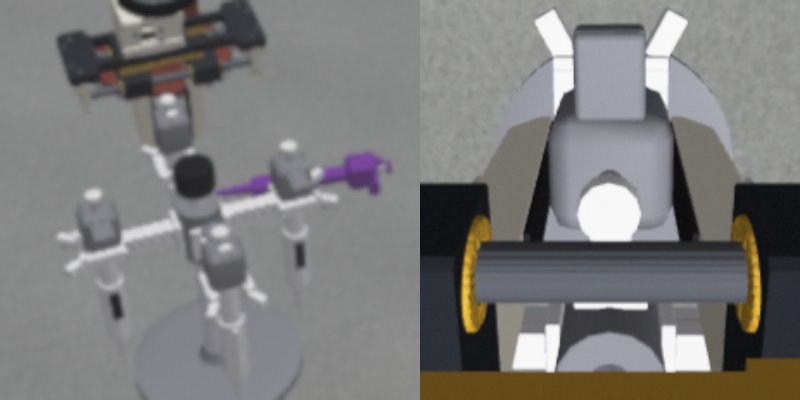

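The picture shows the neck inside the fork between the prongs and nothing touching. I check the radial distance: button against prong ends.

```bash
python3 - <<'E'
from h import *
p=np.load('w7.npy');z=p[...,2]
n=np.zeros(z.shape,bool);n[180:320,225:345]=1
q=n&(z>195)&(z<209)&(abs(p[...,1]+79)<32);P=p[q];print('fork',P.min(0).round(1),P.max(0).round(1),np.sort(P[:,0])[[3,10,30]].round(1))
for s in(-1,1):
    k=(P[:,1]+79)*s>0
    for x in range(468,506,2):
        kk=k&(abs(P[:,0]-x)<1)
        if kk.sum()>2: print(s,x,np.median(P[kk],0).round(1),P[kk,1].min().round(1),P[kk,1].max().round(1))
n[:]=0;n[272:318,262:308]=1
q=n&(z>276)&(z<286);print('button',q.sum(),p[q].min(0).round(1),p[q].max(0).round(1),cv2.minEnclosingCircle(p[q][:,:2].astype(np.float32)))
n[:]=0;n[180:330,240:330]=1
q=n&(z>255)&(z<270)&(p[...,0]>485);print('head',q.sum(),p[q].min(0).round(1),p[q].max(0).round(1))
E
```

```text
fork [ 470.1 -107.8  195.2] [508.3 -51.2 208.3] [470.4 470.7 471.6]
-1 470 [ 470.7 -100.8  199.5] -102.0 -100.1
-1 472 [ 472.  -101.3  201.8] -105.3 -98.8
-1 474 [ 473.8 -102.5  202.1] -107.8 -97.9
-1 476 [ 475.8 -101.3  202.3] -107.1 -96.7
-1 478 [ 478.  -100.4  202.4] -106.0 -95.5
-1 480 [480.  -99.4 202.2] -104.7 -94.6
-1 482 [482.1 -98.2 202.3] -103.9 -93.8
-1 484 [484.1 -98.2 202.2] -103.6 -93.7
-1 486 [486.3 -97.4 203.1] -102.2 -93.5
-1 488 [487.9 -96.8 206.5] -100.5 -93.4
-1 490 [489.9 -97.  206.3] -100.6 -93.3
-1 492 [492.3 -96.7 203.7] -100.3 -93.5
-1 494 [494.1 -97.1 202.3] -100.4 -93.8
-1 496 [496.1 -97.1 202.5] -100.4 -93.8
-1 498 [498.2 -97.1 202.5] -100.4 -93.8
-1 500 [499.9 -98.5 202.4] -100.4 -93.9
-1 502 [502.  -99.1 202.8] -100.4 -97.8
-1 504 [503.9 -99.8 202.1] -100.7 -99.1
1 470 [470.4 -58.1 199. ] -58.9 -56.1
1 472 [472.2 -56.9 201.9] -59.9 -53.1
1 474 [474.2 -56.5 202.2] -61.3 -51.4
1 476 [476.2 -57.1 202.3] -62.1 -51.2
1 478 [478.1 -58.3 201.9] -63.2 -52.5
1 480 [480.1 -59.6 202.2] -64.4 -53.9
1 482 [482.  -60.3 202.1] -65.2 -55.0
1 484 [484.  -61.5 202.3] -66.0 -55.6
1 486 [486.2 -61.9 203. ] -66.1 -56.9
1 488 [487.9 -62.3 206.4] -66.1 -58.4
1 490 [489.9 -62.3 206.4] -66.1 -58.3
1 492 [492.5 -62.3 202.7] -66.0 -57.9
1 494 [494.  -62.  202.6] -65.8 -58.0
1 496 [495.9 -61.9 202.1] -65.8 -57.9
1 498 [497.9 -61.4 202.3] -65.7 -57.8
1 500 [499.8 -59.2 202.4] -61.7 -57.8
1 502 [501.7 -59.1 202.4] -59.8 -58.4
1 504 [503.8 -58.4 202.5] -59.1 -58.3
button 1049 [500.3 -86.6 276. ] [515.4 -71.2 281.2] ((508.4511413574219, -78.82719421386719), 8.137040138244629)
head 4297 [ 485.  -103.4  255. ] [523.5 -59.7 270. ]
```

Emit:
{"name": "apply_moves", "arguments": {
  "motion": [
    [0,0,0.002,0,0.33],
    [0.004,0,0.0007,0,0.33],
    [0.004,0,0.0004,0,0.33],
    [0.002,0,0.0002,0,0.33],
    [0,0,0,0,0.33]
  ]
}}

```text
clock: 17.05
eef_pos: [509.2, -80.1, 221.4]
orientation: [-0.005, 0.738, -0.003, 0.674]
contact_force: [-0.8, -0.5, -1.2]
opening: 36.2
```

```bash
python3 -c "
from h import *
go(510.6,-80,214,90)
"
```

```text
clk 17.05 pos [509.2 -80.1 221.4] axes x [-0.09  -0.011 -0.996] jaw deg 90.14 open 36.2 F [-0.77 -0.48 -1.24] tool shift [7.3 0.2 2.1] q [-0.01  0.45  0.16  1.74 -0.05  1.05  1.74]
yaw 0.002
```

Emit:
{"name": "apply_moves", "arguments": {
  "motion": [
    [0.0015,0,0.0012,0,0.33],
    [0.0015,0,0.0003,0,0.33],
    [0.001,0,0.0001,0,0.33]
  ]
}}

```text
clock: 17.35
eef_pos: [510.5, -80.2, 217.0]
orientation: [-0.005, 0.738, -0.003, 0.674]
contact_force: [0.6, -0.2, -1.4]
opening: 35.7
```

```bash
python3 -c "
from h import *
go(510.6,-80,214,90)
"
```

```text
clk 17.35 pos [510.5 -80.2 217. ] axes x [-0.09  -0.011 -0.996] jaw deg 90.13 open 35.7 F [ 0.61 -0.19 -1.39] tool shift [3.  0.2 0.4] q [-0.01  0.46  0.16  1.74 -0.06  1.04  1.74]
yaw 0.002
```

Emit:
{"name": "apply_moves", "arguments": {
  "motion": [
    [0.0008,0,0.0001,0,0.33],
    [0.0008,0,0.0001,0,0.33]
  ]
}}

```text
clock: 17.55
eef_pos: [510.6, -80.2, 215.3]
orientation: [-0.005, 0.738, -0.003, 0.674]
contact_force: [0.0, -0.1, -0.4]
opening: 35.9
```

Emit:
{"name": "apply_moves", "arguments": {
  "motion": [
    [0.0006,0,0.0001,0,0.33]
  ]
}}

```text
clock: 17.65
eef_pos: [510.7, -80.2, 214.7]
orientation: [-0.005, 0.738, -0.003, 0.674]
contact_force: [-0.4, -0.2, -0.9]
opening: 35.9
```

Emit:
{"name": "apply_moves", "arguments": {
  "motion": [
    [0.0005,0,0,0,0.33]
  ]
}}

```text
clock: 17.75
eef_pos: [510.7, -80.2, 214.2]
orientation: [-0.005, 0.738, -0.003, 0.675]
contact_force: [0.9, 0.3, -1.4]
opening: 36.1
```

Emit:
{"name": "apply_moves", "arguments": {
  "motion": [
    [0.0005,0,0,0,0.33]
  ]
}}

```text
clock: 17.85
eef_pos: [510.6, -80.2, 213.9]
orientation: [-0.005, 0.738, -0.003, 0.675]
contact_force: [-0.7, -0.2, 0.9]
opening: 35.8
```

Emit:
{"name": "apply_moves", "arguments": {
  "motion": [
    [0.0005,0,0,0,0.33]
  ]
}}

```text
clock: 17.95
eef_pos: [510.6, -80.2, 213.8]
orientation: [-0.005, 0.738, -0.003, 0.675]
contact_force: [-0.9, 0.9, 3.7]
opening: 36.3
```

Emit:
{"name": "apply_moves", "arguments": {
  "motion": [
    [0.0003,0,0,0,0.33]
  ],
  "newtons": 6
}}

```text
clock: 18.05
eef_pos: [510.7, -80.2, 213.8]
orientation: [-0.005, 0.738, -0.003, 0.675]
contact_force: [0.2, 1.0, 0.1]
opening: 36.3
```

Emit:
{"name": "apply_moves", "arguments": {
  "motion": [
    [0,0,0,0,0.33],
    [0,0,0,0,0.33]
  ],
  "newtons": 3
}}

```text
clock: 18.25
eef_pos: [510.7, -80.1, 213.7]
orientation: [-0.005, 0.738, -0.003, 0.675]
contact_force: [-0.2, 0.5, -0.2]
opening: 36.3
```

Emit:
{"name": "apply_moves", "arguments": {
  "motion": [
    [0.0008,0,0,0,0.33]
  ]
}}

```text
clock: 18.35
eef_pos: [510.6, -80.2, 213.3]
orientation: [-0.005, 0.738, -0.003, 0.675]
contact_force: [-1.1, -0.4, 3.9]
opening: 36.5
```

Emit:
{"name": "apply_moves", "arguments": {
  "motion": [
    [0,0,0,0,0.33]
  ]
}}

```text
clock: 18.45
eef_pos: [510.6, -80.2, 213.4]
orientation: [-0.005, 0.738, -0.003, 0.675]
contact_force: [-1.2, 0.8, 0.5]
opening: 36.1
```

The hanger has taken it. I open the fingers slightly.

Emit:
{"name": "apply_moves", "arguments": {
  "motion": [
    [0,0,0,0,0.41],
    [0,0,0,0,0.43],
    [0,0,0,0,0.46],
    [0,0,0,0,0.5],
    [0,0,0,0,0.55],
    [0,0,0,0,0.6]
  ]
}}

```text
clock: 19.05
eef_pos: [511.1, -80.4, 212.9]
orientation: [-0.005, 0.738, -0.003, 0.675]
contact_force: [0.5, 0.2, 0.5]
opening: 53.8
```

```bash
python3 - <<'E'
from h import *
go(510.6,-80.2,300,90)
d=grab('wrist','w8.png');p=cloud(d);z=p[...,2]
n=np.zeros(z.shape,bool);n[265:320,255:310]=1
q=n&(z>255)&(z<266);print('button',q.sum(),p[q].min(0).round(1),p[q].max(0).round(1),cv2.minEnclosingCircle(p[q][:,:2].astype(np.float32)))
E
```

```text
clk 19.05 pos [511.1 -80.4 212.9] axes x [-0.088 -0.011 -0.996] jaw deg 90.14 open 53.8 F [0.46 0.22 0.47] tool shift [-86.8  -0.8  -8.2] q [-0.01  0.46  0.16  1.75 -0.06  1.03  1.75]
yaw 0.002
button 1129 [502.6 -86.7 255.1] [518.3 -71.3 262.3] ((510.55694580078125, -79.12918090820312), 8.135499000549316)
```

Emit:
{"name": "apply_moves", "arguments": {
  "motion": [
    [-0.006,0,-0.0005,0,0.6],
    [-0.012,0,-0.001,0,0.6],
    [-0.018,0,-0.0016,0,0.6],
    [-0.02,0,-0.0018,0,0.6],
    [-0.025,0,-0.0022,0,0.6],
    [-0.025,0,-0.0022,0,0.6],
    [0,0,-0.02,0,0.6],
    [0,0,-0.02,0,0.6],
    [0,0,0,0,0.6]
  ]
}}

```text
clock: 20.0
eef_pos: [470.9, -79.4, 330.6]
orientation: [-0.005, 0.737, -0.004, 0.676]
contact_force: [0.9, 0.6, 0.1]
opening: 56.3
```

```bash
python3 - <<'E'
from h import *
go(510.6,-80.2,300,90)
d=grab('wrist','w9.png');p=cloud(d);z=p[...,2];f=d['frame']
q=(z>258)&(z<272)&(np.hypot(p[...,0]-510.6,p[...,1]+79)<14);
if q.any(): print('button',q.sum(),p[q].mean(0).round(1),cv2.minEnclosingCircle(p[q][:,:2].astype(np.float32)))
q=(z>232)&(z<250)&(np.hypot(p[...,0]-510.6,p[...,1]+79)<45)
if q.any(): print('head',np.median(p[q],0).round(1),p[q].min(0).round(1),p[q].max(0).round(1),cv2.minAreaRect(p[q][:,:2].astype(np.float32)))
s=get_image('scene')['frame']
cv2.imwrite('pics/c9.png',np.hstack([cv2.resize(s[150:310,130:350],(440,420)),cv2.resize(f[150:,150:430],(360,420))])[...,::-1])
E
```

```text
clk 20.00 pos [470.9 -79.4 330.6] axes x [-0.085 -0.012 -0.996] jaw deg 90.13 open 56.3 F [0.89 0.64 0.1 ] tool shift [27.1 -0.5 42.2] q [-0.02  0.29  0.18  1.66 -0.03  1.28  1.73]
yaw 0.002
button 288 [510.1 -79.  260.3] ((510.4636535644531, -78.95465087890625), 7.924421787261963)
head [498.3 -78.9 240.2] [470.9 -96.6 232.1] [525.8 -61.  249.9] ((498.27203369140625, -79.1422348022461), (54.577239990234375, 35.59567642211914), 0.9676081538200378)
```

View pics/c9.png

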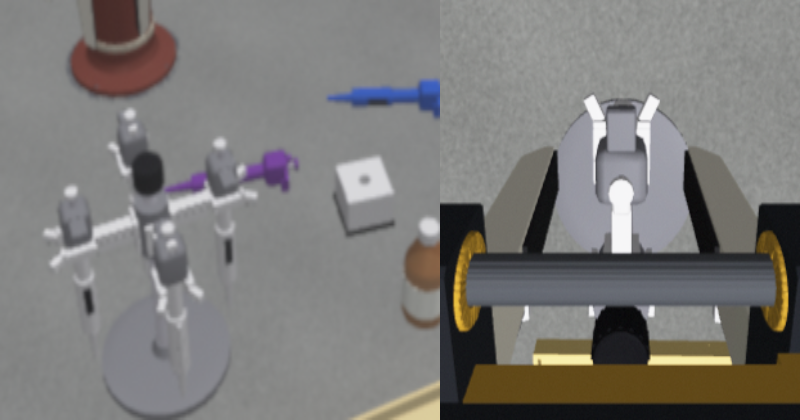

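The picture shows all four pipettes hanging, the new one centred in its fork, the parking block empty and the gripper clear. I hand in.

```bash
python3 -c "
from workcell import *
close_job()"
```

```text
the job is handed in; nothing more can be done
```

The pipette now hangs on the once-empty hanger, and the job was handed in at about 20 s of the 72 s. `close_job()` gave no verdict.

**Turning the carousel:** I gripped the knob and turned it about 94°, so the empty hanger pointed at 180.1° in the world frame, straight to the robot's side.

**Hanging the pipette:** I lifted it out of the parking block, slid its neck radially into the fork and eased it down in steps of about 0.5 mm. The hanger took it with the underside of the head at about 203.4 mm, at a reading of about 4 N. With the grip reduced to 3 N, I pressed once more to confirm (again about 4 N), then let go.

**Last checks:**
- **Position:** the button sits at (510.5, -79.0) mm, against a seat measured at about (510.6, -79). The head is aligned with the fork within about 1° and its outer face lies inside the lips.
- **Height:** the top of the button reads about 260–262 mm, which agrees with the felt height of the fork.
- **Surroundings:** all four pipettes hang and the gripper is clear. The bottle still stands in the last picture, but I did not re-measure it or the beaker. I never moved near the beaker, and the arm passed no closer than about 150 mm above the bottle's height.

**Disagreements:**
- The top camera placed things about 4 mm off in y from the wrist camera. I used the wrist camera.
- The tool drifted to about 5° of tilt during fast moves, most of it before the grasp. It then changed by only about 0.5° while holding the pipette.

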